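# Index the test-cassette carousel against its stop and clamp it

## Robot

A 7-joint arm with a two-finger parallel gripper is mounted at the origin on the work surface. World frame = base frame: x ahead of the robot, y to its left, z up, the work surface at z = 0. Lengths are in m, angles in degrees, forces in N, time in s.
With the tool pointing down it reaches from about 0.425 to 0.8 m from the base axis. Payload 8.3 kg.
Tool frame: the origin (TCP) lies at the very end of the fingers, on their centre line; the grasp point (between the pads) lies arm.grip_depth behind it (arm.grip_depth is the distance from the TCP to the grasp point, in m); z points along the fingers, y is the line along which they close (so a half turn about z gives the same grasp; the last joint's range is limited). The gripper opens to 85 mm and grips with 20 to 120 N. Pads are 22 mm wide; open, the fingers measure 114 mm over their backs; the gripper's body (76 mm by 85 mm) begins 54 mm behind the grasp point. The pads swing forward as they close: fully open they stand 13 mm farther back than shut.
Start: joints at [-77.745, 21.967, 0.94, 78.501, -0.361, 79.538, -2.664], TCP at [0.171, 0.601, 0.231] pointing down, gripper open.
Joint ranges: [-169.22, 169.22], [-14.56, 117.87], [-87.37, 89.26], [10.42, 133.3], [-82.24, 262.24], [0.94, 117.77], [-172.7, 172.7]. Speed limits (degrees/s): [136.94, 136.94, 172.46, 172.46, 180, 180, 180].

## Interface

Orientations are given as [roll, pitch, yaw] about the fixed x, y, z axes, in that order (R = Rz(yaw) Ry(pitch) Rx(roll)).
In Python, from cell import arm, grab_frame gives the robot as it stands.
- The arm moves only by the tool carry_out, never from a script. Its argument "deltas" is a list that holds one entry, the list of rows, each a list of 7 numbers: the turn, a rotation vector about the tool's x, y, z in units of 5 degrees (1.0 is 5 degrees), then the shift along the tool's x, y, z in units of 30 mm (1.0 is 30 mm), then the closure, from 0 (fully open) to 1 (shut). In form: [[[wx, wy, wz, x, y, z, fingers], ...]]. A call has 1 to 12 rows; each row is the pose to reach, as a shift and turn from the pose commanded when the call began, along the tool's axes at that moment; what a row does not reach only later rows make up. A row lasts 1/12 s, in which the tool goes at most 41.7 mm and 7.16 degrees, less where a joint would pass 70% of its speed; a pose out of reach is approached as far as the arm can. A call with a gripper value outside its range is refused whole. The fingers move at their own pace and stop on an object; the grip force is fixed at half the most. Time passes only in rows, so rows that repeat a pose let the fingers close. It gives the time, the measured TCP pose, the force, the opening and the grip force at its end, in the units of the state.
- arm.read_state(): the state, without advancing time (a new reading comes with each control period).
- grab_frame(name): name is "scene" or "top" or "wrist"; returns a dict with "frame" (480x640x3 uint8, red, green, blue), "fx", "fy", "cx", "cy" (pixels), "dist_coeffs" ([k1, k2, p1, p2, k3] as OpenCV has them; the pictures are not rectified), "origin" and "orientation" of the camera in the world; the wrist camera has in their place "T_tool_cam" (4x4, takes a point from camera to tool coordinates, whose origin is the TCP and whose axes are the flange's). Camera axes: x right, y down, z forward; pixel columns grow to the right and rows downward; lengths in m; the calibration is good to about 2 mm. A picture is of the moment at which its call begins: read the wrist's pose just before it. There is no depth.
- arm.job_done(): hands the job in; it is judged then, once.
The state is a dict: "clock": time; "joints": joint angles; "qd": joint speeds; "joint_efforts": joint torques, N m; "eef_pos": TCP position; "tool_rot": TCP orientation; "force": force on the tool from outside, world axes, zero at the start; "moment": the same for the moment, N m; "grip_width": finger opening in m; "grasp_force": force on a finger pad.
Only numpy, scipy, OpenCV 4.12 (cv2) and the standard library are available. Lean on these libraries where they do the work, as an engineer would, in place of code of your own. Each camera call takes 0.05 s, during which the arm holds its last target. There are 200 camera calls.

## Task

Bring the next test cassette under the reader: wind the hand wheel clockwise (seen from above) until the steel lug on the turntable's rim has come up against the tip of the stop screw and rests firmly on it, feeling for it and never ramming or straining it. Only then swing the clamp lever fully over, counterclockwise to its end stop, and let go of everything; leave the bottles and the cup where they stand.

Things in the scene. Friction and masses are not known exactly. Their poses are not given: they have to be found in the camera images.
- unit: The indexing unit: grey base plate 275 x 490 x 12 mm, fixed. Origin on the table under the turntable's axis; at yaw 0 its axes are the world's. It carries the turntable, a grey gearbox 90 x 90 mm (top 75 mm high, at y = -220 mm) under the hand wheel, the clamp post at y = +160 mm and a white reader hood, 110 mm high, over the disc at x = -145 to -55 mm.
- turntable: Aluminium disc, 240 mm across, top 50 mm above the table, with twelve white test cassettes on it like spokes (tops at 55 mm). Origin on its axis, 40 mm above the table. The hand wheel drives it through a self-locking worm gear, 30 turns to one, the same way round: it cannot be turned by hand, stays where it is left, and keeps the lug pressed on the stop after letting go.
- lug (a point): Middle of the steel lug that sticks out of the disc's rim: 14 mm wide along the rim, 28 mm proud of the rim, 10 mm thick, this point at 138 mm from the turntable axis, 45 mm high. One division is about 30 degrees; some two to three turns of the wheel bring the lug to the stop.
- stop_block (a point): Point inside the dark steel stop block (28 x 18 mm, 64 mm high), fixed outside the rim, clockwise of the lug, 138 mm from the disc's axis, 45 mm high. A 10 mm brass screw passes through it along the rim towards the lug; its tip lies 13 to 23 mm from this point (differs each time, not measured), so contact comes when this point and the lug's middle are 20 to 30 mm apart.
- crank_hub (a point): Point on the hand wheel's vertical axis, at the height of the middle of its crank grip (117 mm above the table). The wheel is an aluminium disc 90 mm across, its top 95 mm high, with a small hub nut to 98 mm. It turns without limit.
- crank_grip (a point): Middle of the black upright crank grip: a sleeve 16 mm in diameter, 97 to 135 mm high, 34 mm from the wheel's axis. It spins freely, so fingers can hold it from above and lead it round without turning the hand. Running push 3 to 4 N; at the stop it rises steeply: 3 to 8 N above the running push is right, over about 18 N above strains the stop.
- clamp_pivot (a point): Point on the vertical axis of the clamp lever, 56 mm high, beside the disc's rim.
- clamp_knob (a point): On the axis of the upright black knob at the end of the clamp lever, 60 mm from the pivot: 18 mm in diameter, its top 93 mm high, this point 78 mm high; the lever below it, 14 mm wide, tops out at 58 mm.
- clamp (a joint): Angle of the clamp lever, rad: near 0 it is open and points to the unit's +x; it grows counterclockwise from above to its end stop at 1.5, pointing nearly to the unit's +y, with its short jaw over the disc's rim. Stiff (about 2.5 N at the knob), stays where it is left.
- dropper: Bystander: small white dropper bottle, 26 mm across, 62 mm high. Origin at its foot.
- cup: Bystander: paper-coloured drinking cup, 84 mm across, 110 mm high. Origin at its foot.
- gel: Bystander: clear bottle of hand gel, 60 mm across, 150 mm high. Origin at its foot.

How it is judged (in metres and radians):
On the way, in this order (a step that is already met when the one before it is completed fails the run):
1. the lug is wound up against the stop screw and presses on it (more than 4 N) (contact force between turntable and anything else above 4 N and distance between lug and stop_block below 0.035 m), for 0.2 s.
2. then the clamp lever is swung fully over (value of joint clamp above 1.38 rad), for 0.2 s.
At the end, for the whole second after the job is handed in: The lug rests pressed against the stop screw (more than 4 N, within 35 mm of the block's point), the turntable is still, the clamp lever is at its end stop (joint above 1.38 of 1.5), and nothing is held (all of step 1 and angular speed of turntable below 0.02 rad/s and value of joint clamp above 1.38 rad); the robot touches nothing.
It fails at once if the stop strained: turntable pressed with more than 160 N (contact force between turntable and anything else above 160 N).
It fails at once if the dropper bottle disturbed (30 mm) (distance of dropper from where it was at the start of the episode above 0.03 m).
It fails at once if the cup disturbed (30 mm) (distance of cup from where it was at the start of the episode above 0.03 m).
It fails at once if the gel bottle disturbed (30 mm) (distance of gel from where it was at the start of the episode above 0.03 m).
It also fails if it takes over 72 s, if anything falls off the work surface, if the arm or the gripper's body presses on something with over 40 N, if the wrist force passes 120 N, or if a joint passes its speed limit or range.

## Working session

There is one attempt and no reset: what is moved stays moved. The work goes in short steps, Python scripts to look and compute and a tool call to move; the robot and the scene stay as the last step left them, time stands still between calls to the robot, and variables do not carry over. Pictures are saved under pics/ and viewed, at most 10 in all, crops included, and the job is handed in when it is done.

Besides the shell and the picture viewer there is one more tool, called after "Emit:" as name([rows], argument=value, ...), one row to a line, values as JSON. carry_out: Moves the arm, as the interface text tells. Its arguments: {"type":"object","properties":{"deltas":{"type":"array","items":{"type":"array","items":{"type":"array","items":{"type":"number"}}}}},"required":["deltas"]}

```bash
ls; mkdir -p pics; python3 - <<'E'
from cell import arm, grab_frame
import cv2,json,pickle
print(arm.read_state(), arm.grip_depth)
for n in("scene","top"):
    f=grab_frame(n); cv2.imwrite(f"pics/{n}0.png",f["frame"][:,:,::-1]); pickle.dump(f,open(f"{n}0.pkl","wb"))
    print({k:v for k,v in f.items() if k!="frame"})
E
```

```text
pics
{'clock': 0.0, 'joints': array([-77.74558519,  22.01524865,   0.93982227,  78.56273172,
        -0.36039093,  79.5384312 ,  -2.66430333]), 'qd': array([-0.03193532, -0.03450184,  0.11894144,  0.03305521, -0.03730434,
        0.0182778 , -0.08453177]), 'joint_efforts': array([ 4.14627402e-04, -6.27616382e+01,  8.44591856e-01, -3.71806991e+01,
        1.67107437e-02,  1.47223903e-02,  1.35876515e-06]), 'eef_pos': array([0.17063238, 0.60072093, 0.2302679 ]), 'tool_rot': array([-1.79886500e+02,  3.29177053e-03,  1.64143841e+02]), 'force': array([ 0.02022801, -0.42388715, -0.13669377]), 'moment': array([-0.03709907,  0.00231514,  0.00812718]), 'grasp_force': 0.0, 'grip_width': 0.08554475544284673} 0.0187
{'fx': 595.7124229203918, 'fy': 595.7124229203918, 'cx': 331.4092071287198, 'cy': 246.01896201122275, 'dist_coeffs': array([-0.01599678,  0.        ,  0.        ,  0.        ,  0.        ]), 'origin': array([1.25388664, 0.35234903, 0.77931764]), 'orientation': array([-130.52773027,    1.06012229,  119.24038938])}
{'fx': 575.6245851369152, 'fy': 575.6245851369152, 'cx': 325.61182731706333, 'cy': 237.46334317476342, 'dist_coeffs': array([-0.12835241,  0.        ,  0.        ,  0.        ,  0.        ]), 'origin': array([ 0.37256098, -0.04431612,  1.30885053]), 'orientation': array([-171.66135626,    0.34583001,  -90.68975203])}
```

View pics/top0.png

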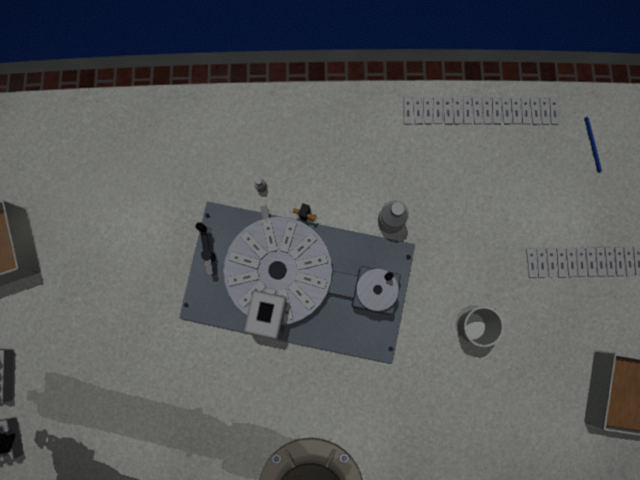

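View pics/scene0.png

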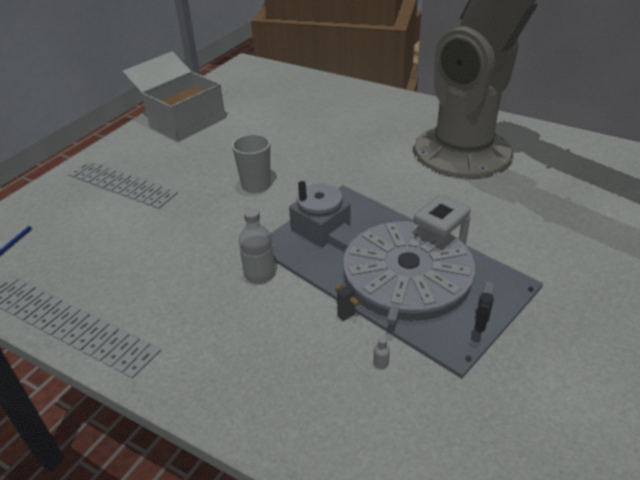

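The top view shows the turntable axis at about (278,270), the wheel hub at (377,289) and the grip at (389,276). The stop block is at (306,212), the lug at (265,210), the knob at (201,228), the gel at (396,213) and the dropper at (261,186). The scene view agrees: the grip is at (302,190) and the knob at (485,305).

```bash
cat > h.py <<'E'
import numpy as np,cv2,pickle
from scipy.spatial.transform import Rotation as R
def ray(f,px,T=None):
    K=np.array([[f["fx"],0,f["cx"]],[0,f["fy"],f["cy"]],[0,0,1]])
    u=cv2.undistortPoints(np.array([[px]],float),K,np.array(f["dist_coeffs"]))[0,0]
    d=np.array([u[0],u[1],1.])
    if T is None: return np.array(f["origin"]),R.from_euler("xyz",f["orientation"],degrees=True).apply(d)
    return T[:3,3],T[:3,:3]@d
def plane(f,px,z,T=None):
    o,d=ray(f,px,T); return o+d*(z-o[2])/d[2]
def cross(r1,r2):
    (a,u),(b,v)=r1,r2; A=np.stack([u,-v],1); s=np.linalg.lstsq(A,b-a,rcond=None)[0]
    p,q=a+u*s[0],b+v*s[1]; return (p+q)/2,np.linalg.norm(p-q)
def blobs(f,box,mask):
    x0,y0,x1,y1=box; m=np.zeros(mask.shape,np.uint8); m[y0:y1,x0:x1]=mask[y0:y1,x0:x1]
    n,l,s,c=cv2.connectedComponentsWithStats(m)
    return [(s[i].tolist(),c[i].round(1).tolist()) for i in range(1,n) if s[i][4]>5]
E
python3 - <<'E'
from h import *
t=pickle.load(open("top0.pkl","rb"));s=pickle.load(open("scene0.pkl","rb"))
np.set_printoptions(precision=4,suppress=True)
dark=lambda f:(f["frame"].max(2)<45).astype(np.uint8)
print("top",blobs(t,(180,200,420,320),dark(t)))
print("scene",blobs(s,(280,170,520,370),dark(s)))
fr=t["frame"].astype(int); br=((fr[...,0]-fr[...,2])>40).astype(np.uint8); print("brass",blobs(t,(280,190,330,235),br))
for n,p,z in[("axis",(278,270),.05),("hub",(377.5,289.5),.098),("griptop",(389,275),.135),("knobtop",(201,227),.093),("lug",(265.5,211),.05),("stop",(306,209),.064),("gel",(398,208),.15),("drop",(261,182),.062),
 ("c1",(208,203),.012),("c2",(414,243),.012),("c3",(391,362),.012),("c4",(181,319),.012)]: print(n,plane(t,p,z))
crop=cv2.resize(t["frame"][170:370,175:425],None,fx=3.2,fy=3,interpolation=2)[:,:,::-1]
a=cv2.resize(t["frame"][190:310,185:345],(800,600),interpolation=cv2.INTER_CUBIC)
cv2.imwrite("pics/crop1.png",a[:,:,::-1])
E
```

```text
top [([298, 204, 12, 21, 145], [304.0, 213.1]), ([392, 213, 6, 4, 8], [394.0, 214.8]), ([206, 214, 4, 4, 12], [207.2, 215.4]), ([379, 221, 4, 7, 11], [380.3, 224.3]), ([196, 223, 21, 54, 457], [207.4, 246.4]), ([313, 224, 4, 3, 6], [314.5, 224.8]), ([407, 255, 3, 4, 10], [408.0, 256.8]), ([269, 262, 17, 17, 220], [277.2, 269.9]), ([385, 272, 8, 9, 53], [388.5, 276.0]), ([214, 277, 3, 3, 6], [215.2, 278.3]), ([374, 286, 8, 8, 47], [377.3, 289.3]), ([304, 293, 50, 27, 133], [326.0, 304.2]), ([257, 302, 16, 18, 221], [264.7, 311.3]), ([394, 302, 3, 4, 7], [395.0, 303.7]), ([185, 304, 3, 3, 8], [186.1, 304.9]), ([352, 304, 39, 12, 84], [370.3, 310.5])]
scene [([299, 182, 7, 18, 88], [302.0, 190.9]), ([432, 205, 18, 12, 94], [441.0, 210.9]), ([475, 300, 17, 32, 280], [481.8, 317.0])]
brass [([294, 209, 5, 4, 15], [295.9, 210.4]), ([307, 214, 8, 6, 30], [310.8, 216.3])]
axis [0.4863 0.0665 0.05  ]
hub [ 0.4382 -0.1468  0.098 ]
griptop [ 0.4655 -0.168   0.135 ]
knobtop [0.5771 0.2293 0.093 ]
lug [0.6185 0.0944 0.05  ]
stop [0.619  0.0034 0.064 ]
gel [ 0.6017 -0.1887  0.15  ]
drop [0.6822 0.1035 0.062 ]
c1 [0.6468 0.2324 0.012 ]
c2 [ 0.5474 -0.24    0.012 ]
c3 [ 0.2811 -0.1807  0.012 ]
c4 [0.3809 0.29   0.012 ]
```

View pics/crop1.png

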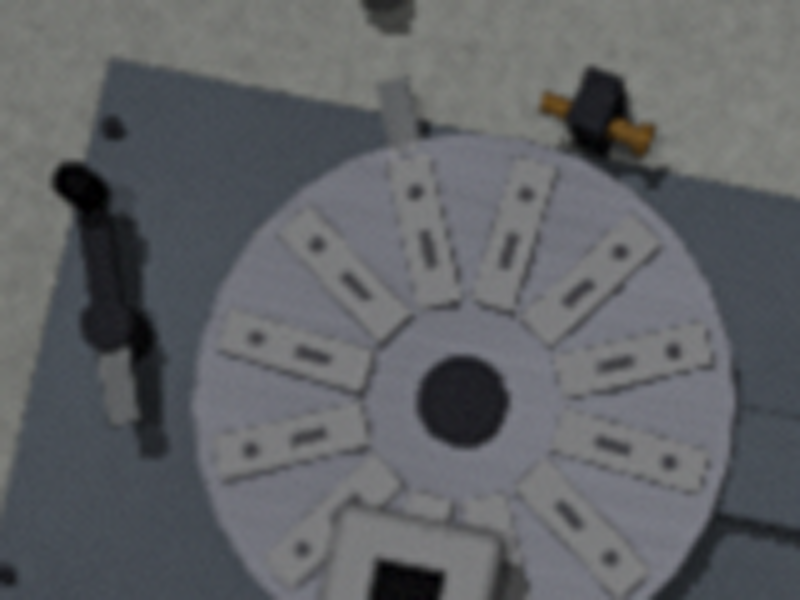

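The crop shows the lug at full-frame (265,212), the stop screw tip at (294,210) and the clamp pivot at about (206,255). The knob top is at about (200,226). Checks: the unit yaw comes out near -12°, and hub to grip measures 33.4 mm against the 34 mm given. Next I'll write a planner helper and move over the grip.

```bash
cat > plan.py <<'E'
import json,sys,numpy as np
from scipy.spatial.transform import Rotation as R
def tool(yaw): return R.from_euler("xyz",[180,0,yaw],degrees=True)
def rows(start,wps,nd=2):
    """start (x,y,z,yaw) commanded, wps list (x,y,z,yaw,grip) -> rows, final commanded pose"""
    s=np.array(start,float); R0=tool(s[3]); out=[]
    for w in wps:
        d=R0.inv().apply(np.array(w[:3])-s[:3])/.03
        out.append([0,0,round(-(w[3]-s[3])/5,nd)]+[round(float(v),nd) for v in d]+[w[4]])
    print(json.dumps([out]).replace(" ","")); 
    e=np.r_[s[:3]+R0.apply(np.array(out[-1][3:6])*.03), s[3]-out[-1][2]*5]
    print("end",e.round(5).tolist()); return e
E
python3 - <<'E'
from h import *; from plan import *
t=pickle.load(open("top0.pkl","rb"))
print("pivot",plane(t,(206.4,255),.06), "knob",plane(t,(200,226),.093), "cup",plane(t,(482,320),.11))
# arc: azimuth/radius
s=(.1706,.6007,.2303,164.14)
a0,r0=np.degrees(np.arctan2(.6007,.1706)),np.hypot(.1706,.6007)
a1,r1=np.degrees(np.arctan2(-.168,.4655)),np.hypot(-.168,.4655)
W=[]
for k in range(1,31):
    q=k/30; a=np.radians(a0+(a1-a0)*q); r=r0+(r1-r0)*q
    W.append((r*np.cos(a),r*np.sin(a),.2303,164.14+(72-164.14)*q,0))
e=rows(s,W[:12]);e=rows(e,W[12:24]);e=rows(e,W[24:]+[W[-1]]*3)
E
```

```text
pivot [0.52011732 0.22352654 0.06      ] knob [0.57934708 0.23156196 0.093     ] cup [ 0.37034684 -0.36293582  0.11      ]
[[[0,0,0.61,-1.13,-0.17,-0.0,0],[0,0,1.23,-2.24,-0.41,-0.0,0],[0,0,1.84,-3.33,-0.71,-0.0,0],[0,0,2.46,-4.39,-1.06,-0.0,0],[0,0,3.07,-5.43,-1.47,-0.0,0],[0,0,3.69,-6.43,-1.93,-0.0,0],[0,0,4.3,-7.4,-2.44,-0.0,0],[0,0,4.91,-8.33,-3.0,-0.0,0],[0,0,5.53,-9.22,-3.61,-0.0,0],[0,0,6.14,-10.08,-4.26,-0.0,0],[0,0,6.76,-10.88,-4.96,-0.0,0],[0,0,7.37,-11.65,-5.69,-0.0,0]]]
end [0.46015, 0.34098, 0.2303, 127.29]
[[[0,0,0.62,-1.03,-0.19,-0.0,0],[0,0,1.23,-2.04,-0.43,-0.0,0],[0,0,1.84,-3.03,-0.72,-0.0,0],[0,0,2.46,-4.0,-1.07,-0.0,0],[0,0,3.07,-4.94,-1.47,-0.0,0],[0,0,3.69,-5.84,-1.91,-0.0,0],[0,0,4.3,-6.72,-2.41,-0.0,0],[0,0,4.92,-7.56,-2.94,-0.0,0],[0,0,5.53,-8.36,-3.52,-0.0,0],[0,0,6.14,-9.12,-4.13,-0.0,0],[0,0,6.76,-9.84,-4.79,-0.0,0],[0,0,7.37,-10.52,-5.47,-0.0,0]]]
end [0.5208, -0.00952, 0.2303, 90.44]
[[[0,0,0.62,-0.94,-0.2,-0.0,0],[0,0,1.23,-1.85,-0.44,-0.0,0],[0,0,1.85,-2.75,-0.73,-0.0,0],[0,0,2.46,-3.62,-1.07,-0.0,0],[0,0,3.07,-4.46,-1.46,-0.0,0],[0,0,3.69,-5.27,-1.88,-0.0,0],[0,0,3.69,-5.27,-1.88,-0.0,0],[0,0,3.69,-5.27,-1.88,-0.0,0],[0,0,3.69,-5.27,-1.88,-0.0,0]]]
end [0.46561, -0.16805, 0.2303, 71.99]
```

Emit:
carry_out([
  [[0,0,0.61,-1.13,-0.17,0,0],[0,0,1.23,-2.24,-0.41,0,0],[0,0,1.84,-3.33,-0.71,0,0],[0,0,2.46,-4.39,-1.06,0,0],[0,0,3.07,-5.43,-1.47,0,0],[0,0,3.69,-6.43,-1.93,0,0],[0,0,4.3,-7.4,-2.44,0,0],[0,0,4.91,-8.33,-3.0,0,0],[0,0,5.53,-9.22,-3.61,0,0],[0,0,6.14,-10.08,-4.26,0,0],[0,0,6.76,-10.88,-4.96,0,0],[0,0,7.37,-11.65,-5.69,0,0]],
])

```text
clock: 1.1
eef_pos: [0.461, 0.3399, 0.2308]
tool_rot: [-179.9, 0.0, 127.1]
force: [0.5, 0.1, -0.2]
grip_width: 0.0855
grasp_force: 0.0
```

Emit:
carry_out([
  [[0,0,0.62,-1.03,-0.19,0,0],[0,0,1.23,-2.04,-0.43,0,0],[0,0,1.84,-3.03,-0.72,0,0],[0,0,2.46,-4.0,-1.07,0,0],[0,0,3.07,-4.94,-1.47,0,0],[0,0,3.69,-5.84,-1.91,0,0],[0,0,4.3,-6.72,-2.41,0,0],[0,0,4.92,-7.56,-2.94,0,0],[0,0,5.53,-8.36,-3.52,0,0],[0,0,6.14,-9.12,-4.13,0,0],[0,0,6.76,-9.84,-4.79,0,0],[0,0,7.37,-10.52,-5.47,0,0]],
])

```text
clock: 2.1
eef_pos: [0.5206, -0.0106, 0.2309]
tool_rot: [-180.0, 0.0, 90.3]
force: [1.0, -0.5, 1.0]
grip_width: 0.0855
grasp_force: 0.0
```

Emit:
carry_out([
  [[0,0,0.62,-0.94,-0.2,0,0],[0,0,1.23,-1.85,-0.44,0,0],[0,0,1.85,-2.75,-0.73,0,0],[0,0,2.46,-3.62,-1.07,0,0],[0,0,3.07,-4.46,-1.46,0,0],[0,0,3.69,-5.27,-1.88,0,0],[0,0,3.69,-5.27,-1.88,0,0],[0,0,3.69,-5.27,-1.88,0,0],[0,0,3.69,-5.27,-1.88,0,0]],
])

```text
clock: 2.85
eef_pos: [0.4659, -0.1669, 0.2311]
tool_rot: [-180.0, -0.0, 72.0]
force: [0.5, -0.1, -1.3]
grip_width: 0.0852
grasp_force: 0.0
```

```bash
python3 - <<'E'
from cell import arm, grab_frame
import cv2,pickle
s=arm.read_state(); print(s["joints"],s["force"])
f=grab_frame("wrist"); cv2.imwrite("pics/w1.png",f["frame"][:,:,::-1]); f["pos"]=s["eef_pos"];f["rot"]=s["tool_rot"]; pickle.dump(f,open("w1.pkl","wb")); print(s["eef_pos"],s["tool_rot"])
E
```

```text
[-22.62509279   6.18214664  42.20567193  99.92585984  -4.30640496
  75.55170588   2.53613778] [ 0.4587971  -0.09949432 -1.31897818]
[ 0.46588762 -0.1669036   0.23109667] [-1.79974861e+02 -2.19103399e-02  7.20435535e+01]
```

View pics/w1.png

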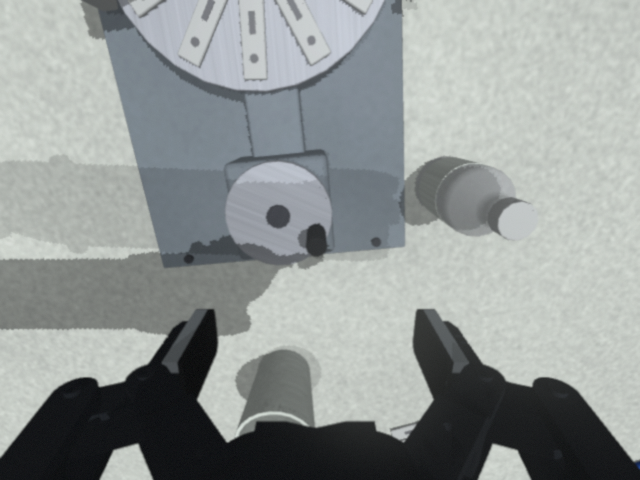

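The wrist view shows the hub nut at (278,216), the grip at about (316,240) and the gel bottle well to the right at (470,200). I'll measure the hub and grip from it.

```bash
python3 - <<'E'
from h import *; from plan import *
np.set_printoptions(precision=4,suppress=True)
f=pickle.load(open("w1.pkl","rb")); Tt=np.eye(4);Tt[:3,3]=f["pos"];Tt[:3,:3]=R.from_euler("xyz",f["rot"],degrees=True).as_matrix()
T=Tt@np.array(f["T_tool_cam"]); print(T[:3,3])
m=(f["frame"].max(2)<50).astype(np.uint8)
B=blobs(f,(220,190,345,275),m); print(B)
hub=plane(f,(278,216),.098,T); print("hub",hub)
for p in((317,227),(316,240),(316,252)): print([plane(f,p,z,T) for z in(.097,.117,.135)])
t=pickle.load(open("top0.pkl","rb"))
print(cross(ray(f,(316,240),T),ray(t,(388.5,276))))
print(cross(ray(f,(278,216),T),ray(t,(377.3,289.3))))
E
```

```text
[ 0.4916 -0.086   0.3736]
[([308, 225, 16, 16, 144], [315.0, 232.0])]
hub [ 0.4404 -0.1464  0.098 ]
[array([ 0.4679, -0.1655,  0.097 ]), array([ 0.4696, -0.1597,  0.117 ]), array([ 0.4711, -0.1546,  0.135 ])]
[array([ 0.4636, -0.1761,  0.097 ]), array([ 0.4656, -0.1696,  0.117 ]), array([ 0.4674, -0.1637,  0.135 ])]
[array([ 0.4603, -0.1864,  0.097 ]), array([ 0.4625, -0.1792,  0.117 ]), array([ 0.4646, -0.1726,  0.135 ])]
(array([ 0.4652, -0.1691,  0.1175]), np.float64(0.0011341287102769504))
(array([ 0.4391, -0.1473,  0.0923]), np.float64(0.000778454871841686))
```

Emit:
carry_out([
  [[0,0,0,0.03,0,0.8,0],[0,0,0,0.03,0,1.6,0],[0,0,0,0.03,0,2.4,0],[0,0,0,0.03,0,3.1,0],[0,0,0,0.03,0,3.7,0],[0,0,0,0.03,0,4.15,0],[0,0,0,0.03,0,4.15,0],[0,0,0,0.03,0,4.15,0]],
])

```text
clock: 3.57
eef_pos: [0.466, -0.1656, 0.1063]
tool_rot: [-179.9, 0.0, 72.1]
force: [-1.3, 0.3, -0.2]
grip_width: 0.0855
grasp_force: 0.0
```

Emit:
carry_out([
  [[0,0,0,0,0,0,0.3],[0,0,0,0,0,0,0.6],[0,0,0,0,0,0,0.9],[0,0,0,0,0,0,0.9],[0,0,0,0,0,0,0.9],[0,0,0,0,0,0,0.9],[0,0,0,0,0,0,0.9],[0,0,0,0,0,0,0.9]],
])

```text
clock: 4.23
eef_pos: [0.4666, -0.1668, 0.1073]
tool_rot: [179.9, -0.0, 72.0]
force: [0.8, -0.1, 5.8]
grip_width: 0.0139
grasp_force: 58.5
```

```bash
cat > wind.py <<'E'
from plan import *
def wind(p0,ph0,phis,phref,z,yaw=71.99,r=.034,g=.9):
    """rows leading the grip round; p0 = commanded xy when the grip is at phref (deg)"""
    W=[]
    u=lambda a:np.array([np.cos(np.radians(a)),np.sin(np.radians(a))])
    for a in phis:
        q=np.array(p0)+r*(u(a)-u(phref)); W.append((*q,z,yaw,g))
    q=np.array(p0)+r*(u(ph0)-u(phref))
    return rows((*q,z,yaw),W)
E
python3 - <<'E'
from h import *; from wind import *
t=pickle.load(open("top0.pkl","rb")); ax=np.array([.4863,.0665])
an=lambda p:np.degrees(np.arctan2(*(p[:2]-ax)[::-1]))
for p in((277.2,269.9),):ax0=plane(t,p,.05);print(ax0)
for n,p,z in(("lug",(265.5,211),.05),("tip",(293.6,210.3),.05),("tip45",(293.6,210.3),.045),("block",(304.5,207.5),.064)):
    q=plane(t,p,z);print(n,q,an(q),np.hypot(*(q[:2]-ax)))
wind((.4659,-.1672),-40,np.arange(-55,-221,-15),-40,.1058)
E
```

```text
[0.48653608 0.06824334 0.05      ]
lug [0.6185424  0.09441467 0.05      ] 11.919425528218946 0.13515650231619167
tip [0.61924065 0.03164267 0.05      ] -14.692338479401398 0.1374345269747196
tip45 [0.62022043 0.03194437 0.045     ] -14.4684957888294 0.1383068071701712
block [0.62245098 0.00672905 0.064     ] -23.701710798095935 0.14869315896005394
[[[0,0,-0.0,-0.26,-0.15,-0.0,0.9],[0,0,-0.0,-0.47,-0.35,-0.0,0.9],[0,0,-0.0,-0.62,-0.61,-0.0,0.9],[0,0,-0.0,-0.7,-0.89,-0.0,0.9],[0,0,-0.0,-0.7,-1.19,-0.0,0.9],[0,0,-0.0,-0.63,-1.48,-0.0,0.9],[0,0,-0.0,-0.48,-1.73,-0.0,0.9],[0,0,-0.0,-0.27,-1.94,-0.0,0.9],[0,0,-0.0,-0.02,-2.09,-0.0,0.9],[0,0,-0.0,0.27,-2.17,-0.0,0.9],[0,0,-0.0,0.56,-2.18,-0.0,0.9],[0,0,-0.0,0.85,-2.1,-0.0,0.9]]]
end [0.41387, -0.12347, 0.1058, 71.99]
```

Emit:
carry_out([
  [[0,0,0,-0.26,-0.15,0,0.9],[0,0,0,-0.47,-0.35,0,0.9],[0,0,0,-0.62,-0.61,0,0.9],[0,0,0,-0.7,-0.89,0,0.9],[0,0,0,-0.7,-1.19,0,0.9],[0,0,0,-0.63,-1.48,0,0.9]],
])

```text
clock: 4.73
eef_pos: [0.4185, -0.1708, 0.1073]
tool_rot: [179.8, -0.1, 72.0]
force: [9.1, 4.6, 0.5]
grip_width: 0.0141
grasp_force: 58.8
```

```bash
python3 - <<'E'
from cell import arm
s=arm.read_state(); print(s["eef_pos"],s["force"],s["joints"],s["grip_width"])
from wind import *
e=wind((.4659,-.1672),-130,np.arange(-145,-311,-15),-40,.1058)
E
```

```text
[ 0.4185282  -0.17076538  0.10731618] [9.05121745 4.55453087 0.50989113] [-21.00983016   7.55697061  42.4818988  115.60978198  -6.03385942
  58.79110901   6.3290067 ] 0.014111689906100627
[[[0,0,-0.0,0.15,-0.26,-0.0,0.9],[0,0,-0.0,0.35,-0.47,-0.0,0.9],[0,0,-0.0,0.61,-0.62,-0.0,0.9],[0,0,-0.0,0.89,-0.7,-0.0,0.9],[0,0,-0.0,1.19,-0.7,-0.0,0.9],[0,0,-0.0,1.48,-0.63,-0.0,0.9],[0,0,-0.0,1.73,-0.48,-0.0,0.9],[0,0,-0.0,1.94,-0.27,-0.0,0.9],[0,0,-0.0,2.09,-0.02,-0.0,0.9],[0,0,-0.0,2.17,0.27,0.0,0.9],[0,0,-0.0,2.18,0.56,0.0,0.9],[0,0,-0.0,2.1,0.85,0.0,0.9]]]
end [0.46173, -0.11936, 0.1058, 71.99]
```

Emit:
carry_out([
  [[0,0,0,0.15,-0.26,0,0.9],[0,0,0,0.35,-0.47,0,0.9],[0,0,0,0.61,-0.62,0,0.9],[0,0,0,0.89,-0.7,0,0.9],[0,0,0,1.19,-0.7,0,0.9],[0,0,0,1.48,-0.63,0,0.9]],
])

```text
clock: 5.23
eef_pos: [0.4135, -0.1241, 0.1073]
tool_rot: [179.9, 0.1, 71.9]
force: [2.5, -8.0, 4.6]
grip_width: 0.0136
grasp_force: 59.2
```

Emit:
carry_out([
  [[0,0,0,0.26,0.15,0,0.9],[0,0,0,0.47,0.35,0,0.9],[0,0,0,0.62,0.61,0,0.9],[0,0,0,0.7,0.89,0,0.9],[0,0,0,0.7,1.19,0,0.9],[0,0,0,0.63,1.48,0,0.9]],
])

```text
clock: 5.73
eef_pos: [0.4615, -0.1177, 0.1072]
tool_rot: [-179.9, -0.1, 72.1]
force: [-4.0, 2.9, 12.2]
grip_width: 0.0141
grasp_force: 60.1
```

```bash
python3 - <<'E'
from cell import arm
s=arm.read_state(); print(s["eef_pos"],s["force"],s["joints"],s["clock"])
from wind import *
e=wind((.4659,-.1672),-310,np.arange(-325,-491,-15),-40,.1058)
E
```

```text
[ 0.46154336 -0.11773785  0.10720893] [-3.99305704  2.94596877 12.16697231] [-24.53862928  11.188593    39.26969374 112.01397427  -8.26646271
  59.60948458   0.45808704] 5.7333
[[[0,0,-0.0,-0.15,0.26,0.0,0.9],[0,0,-0.0,-0.35,0.47,0.0,0.9],[0,0,-0.0,-0.61,0.62,0.0,0.9],[0,0,-0.0,-0.89,0.7,0.0,0.9],[0,0,-0.0,-1.19,0.7,0.0,0.9],[0,0,-0.0,-1.48,0.63,0.0,0.9],[0,0,-0.0,-1.73,0.48,0.0,0.9],[0,0,-0.0,-1.94,0.27,0.0,0.9],[0,0,-0.0,-2.09,0.02,0.0,0.9],[0,0,-0.0,-2.17,-0.27,-0.0,0.9],[0,0,-0.0,-2.18,-0.56,-0.0,0.9],[0,0,-0.0,-2.1,-0.85,-0.0,0.9]]]
end [0.41798, -0.17133, 0.1058, 71.99]
```

Emit:
carry_out([
  [[0,0,0,-0.15,0.26,-0.02,0.9],[0,0,0,-0.35,0.47,-0.04,0.9],[0,0,0,-0.61,0.62,-0.04,0.9],[0,0,0,-0.89,0.7,-0.04,0.9],[0,0,0,-1.19,0.7,-0.04,0.9],[0,0,0,-1.48,0.63,-0.04,0.9]],
])

```text
clock: 6.23
eef_pos: [0.4667, -0.1665, 0.1075]
tool_rot: [179.9, 0.0, 72.1]
force: [6.4, 0.1, -6.2]
grip_width: 0.0142
grasp_force: 59.0
```

Emit:
carry_out([
  [[0,0,0,-0.26,-0.15,0,0.9],[0,0,0,-0.47,-0.35,0,0.9],[0,0,0,-0.62,-0.61,0,0.9],[0,0,0,-0.7,-0.89,0,0.9],[0,0,0,-0.7,-1.19,0,0.9],[0,0,0,-0.63,-1.48,0,0.9]],
])

```text
clock: 6.73
eef_pos: [0.4174, -0.1698, 0.1075]
tool_rot: [180.0, -0.1, 72.0]
force: [11.7, 5.7, -10.6]
grip_width: 0.0137
grasp_force: 58.9
```

```bash
python3 - <<'E'
from cell import arm,grab_frame
s=arm.read_state(); print(s["eef_pos"],s["force"],s["clock"])
from h import *
f=grab_frame("top"); pickle.dump(f,open("top1.pkl","wb"))
a=cv2.resize(f["frame"][190:250,240:340],(800,480),interpolation=cv2.INTER_CUBIC)
cv2.imwrite("pics/crop2.png",a[:,:,::-1])
from wind import *
e=wind((.4659,-.1672),-490,np.arange(-500,-621,-10),-40,.1073)
E
```

```text
[ 0.41736354 -0.16980507  0.10750421] [ 11.65114268   5.71077764 -10.57521931] 6.7333
[[[0,0,-0.0,0.09,-0.18,-0.0,0.9],[0,0,-0.0,0.21,-0.33,-0.0,0.9],[0,0,-0.0,0.35,-0.47,-0.0,0.9],[0,0,-0.0,0.52,-0.58,-0.0,0.9],[0,0,-0.0,0.7,-0.65,-0.0,0.9],[0,0,-0.0,0.89,-0.7,-0.0,0.9],[0,0,-0.0,1.09,-0.71,-0.0,0.9],[0,0,-0.0,1.29,-0.68,-0.0,0.9],[0,0,-0.0,1.48,-0.63,-0.0,0.9],[0,0,-0.0,1.65,-0.54,-0.0,0.9],[0,0,-0.0,1.81,-0.42,-0.0,0.9],[0,0,-0.0,1.94,-0.27,-0.0,0.9],[0,0,-0.0,2.05,-0.11,-0.0,0.9]]]
end [0.43388, -0.11188, 0.1073, 71.99]
```

View pics/crop2.png

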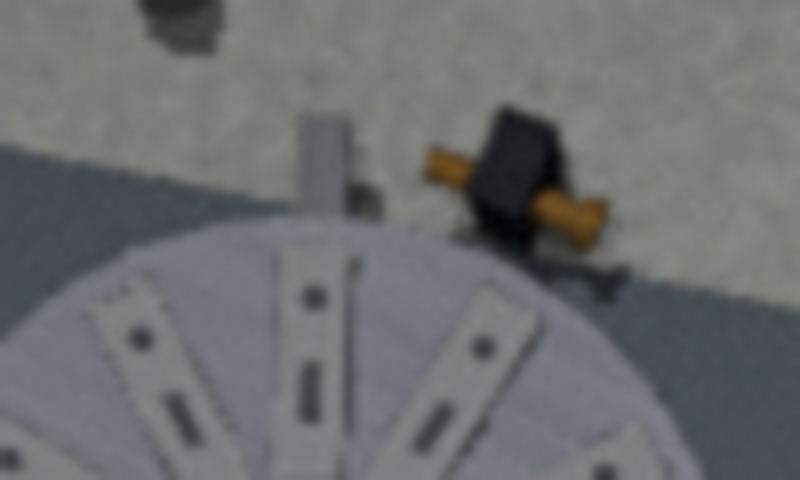

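The lug right edge is at x=352 and the screw tip at x=425 in the crop, so about 20 mm remains, or roughly 250° of wheel. I'll wind on another 150° and then creep.

Emit:
carry_out([
  [[0,0,0,0.15,-0.26,0.02,0.9],[0,0,0,0.35,-0.47,0.02,0.9],[0,0,0,0.61,-0.62,0.02,0.9],[0,0,0,0.89,-0.7,0.02,0.9],[0,0,0,1.19,-0.7,0.02,0.9],[0,0,0,1.48,-0.63,0.02,0.9]],
])

```text
clock: 7.28
eef_pos: [0.4133, -0.1242, 0.1074]
tool_rot: [179.9, 0.1, 71.9]
force: [6.1, -10.1, -6.8]
grip_width: 0.0141
grasp_force: 59.5
```

```bash
cat > st.py <<'E'
from cell import arm; import numpy as np,sys
from wind import wind
def show(ph):
    s=arm.read_state(); a=np.radians(ph); F=s["force"]; p=s["eef_pos"]-np.array([.43985,-.14535,0])
    print("t",s["clock"],"push",-(F[0]*np.sin(a)-F[1]*np.cos(a)),"rad",F[0]*np.cos(a)+F[1]*np.sin(a),"Fz",F[2],"ang",np.degrees(np.arctan2(p[1],p[0])),"cmd",(ph+180)%360-180)
ph=float(sys.argv[1]); show(ph)
if len(sys.argv)>2: wind((.4659,-.1672),ph,[ph-float(x) for x in sys.argv[2].split(",")],-40,.1067)
E
python3 st.py -580 10,20,30,40,50,60,60,60
```

```text
t 7.2833 push 3.8340492596408273 rad -11.1960551725299 Fz -6.814325216570602 ang 141.47115243527398 cmd 140.0
[[[0,0,-0.0,0.18,0.09,0.0,0.9],[0,0,-0.0,0.33,0.21,0.0,0.9],[0,0,-0.0,0.47,0.35,0.0,0.9],[0,0,-0.0,0.58,0.52,0.0,0.9],[0,0,-0.0,0.65,0.7,0.0,0.9],[0,0,-0.0,0.7,0.89,0.0,0.9],[0,0,-0.0,0.7,0.89,0.0,0.9],[0,0,-0.0,0.7,0.89,0.0,0.9]]]
end [0.44569, -0.11177, 0.1067, 71.99]
```

Emit:
carry_out([
  [[0,0,0,0.18,0.09,0,0.9],[0,0,0,0.33,0.21,0,0.9],[0,0,0,0.47,0.35,0,0.9],[0,0,0,0.58,0.52,0,0.9],[0,0,0,0.65,0.7,0,0.9],[0,0,0,0.7,0.89,0,0.9],[0,0,0,0.7,0.89,0,0.9]],
])

```text
clock: 7.87
eef_pos: [0.4465, -0.1112, 0.1073]
tool_rot: [180.0, 0.0, 72.0]
force: [0.6, 0.6, 1.2]
grip_width: 0.0145
grasp_force: 60.5
```

```bash
python3 st.py -640 5,10,15,20,25,30,30,30; python3 st.py -670 3,6,9,12,15,18,18 | tail -2;python3 - <<'E'
from cell import grab_frame
from h import *
f=grab_frame("top"); pickle.dump(f,open("top2.pkl","wb")); o=pickle.load(open("top1.pkl","rb"))
for g in(o,f):
    # bright lug vs brass along row through both
    fr=g["frame"].astype(int); print(fr[210,274:300].sum(1).tolist())
E
```

```text
t 7.8667 push -0.44191678301864185 rad 0.6802925832299356 Fz 1.1950043645183663 ang 78.94418341579932 cmd 80.0
[[[0,0,-0.0,0.01,0.1,0.0,0.9],[0,0,-0.0,0.01,0.2,0.0,0.9],[0,0,-0.0,0.0,0.3,0.0,0.9],[0,0,-0.0,-0.01,0.39,0.0,0.9],[0,0,-0.0,-0.04,0.49,0.0,0.9],[0,0,-0.0,-0.07,0.58,0.0,0.9],[0,0,-0.0,-0.07,0.58,0.0,0.9],[0,0,-0.0,-0.07,0.58,0.0,0.9]]]
end [0.46166, -0.11924, 0.1067, 71.99]
[[[0,0,-0.0,-0.02,0.05,0.0,0.9],[0,0,-0.0,-0.05,0.11,0.0,0.9],[0,0,-0.0,-0.08,0.16,0.0,0.9],[0,0,-0.0,-0.11,0.21,0.0,0.9],[0,0,-0.0,-0.15,0.26,0.0,0.9],[0,0,-0.0,-0.18,0.3,0.0,0.9],[0,0,-0.0,-0.18,0.3,0.0,0.9]]]
end [0.4686, -0.12722, 0.1067, 71.99]
[373, 367, 352, 312, 286, 300, 301, 295, 294, 264, 301, 334, 371, 376, 370, 358, 364, 374, 354, 262, 217, 207, 206, 202, 197, 155]
[369, 363, 362, 362, 362, 364, 366, 362, 313, 284, 290, 299, 296, 286, 234, 271, 305, 361, 351, 263, 210, 213, 203, 204, 192, 153]
```

Emit:
carry_out([
  [[0,0,0,0.01,0.1,0,0.9],[0,0,0,0.01,0.2,0,0.9],[0,0,0,0,0.3,0,0.9],[0,0,0,-0.01,0.39,0,0.9],[0,0,0,-0.04,0.49,0,0.9],[0,0,0,-0.07,0.58,0,0.9]],
])

```text
clock: 8.42
eef_pos: [0.4619, -0.1181, 0.1073]
tool_rot: [-180.0, -0.0, 72.0]
force: [-1.9, 3.4, 3.7]
grip_width: 0.0142
grasp_force: 60.8
```

```bash
python3 st.py -670 3,6,9,12,15,18; python3 - <<'E'
from cell import grab_frame
from h import *
f=[grab_frame("top") for _ in range(3)]; g=dict(f[0]); g["frame"]=np.mean([k["frame"] for k in f],0).astype(np.uint8); pickle.dump(g,open("top3.pkl","wb"))
a=cv2.resize(g["frame"][195:225,265:315],(800,480),interpolation=cv2.INTER_CUBIC)
cv2.imwrite("pics/crop3.png",np.clip(a[:,:,::-1]*1.5,0,255))
E
```

```text
t 8.4167 push 3.6788235934480555 rad 1.405829817043443 Fz 3.734146841984082 ang 51.01427153291623 cmd 50.0
[[[0,0,-0.0,-0.02,0.05,0.0,0.9],[0,0,-0.0,-0.05,0.11,0.0,0.9],[0,0,-0.0,-0.08,0.16,0.0,0.9],[0,0,-0.0,-0.11,0.21,0.0,0.9],[0,0,-0.0,-0.15,0.26,0.0,0.9],[0,0,-0.0,-0.18,0.3,0.0,0.9]]]
end [0.4686, -0.12722, 0.1067, 71.99][ WARN:0@3.670] global loadsave.cpp:1063 imwrite_ Unsupported depth image for selected encoder is fallbacked to CV_8U.
```

View pics/crop3.png

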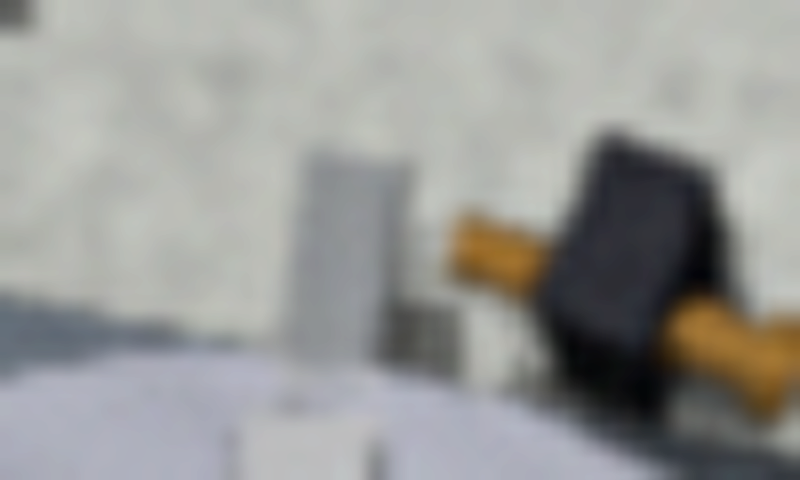

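The lug right edge is at x=400 and the screw tip at x=450, a gap of about 7 mm or roughly 90° of wheel. I'll advance 48° while watching the push.

Emit:
carry_out([
  [[0,0,0,-0.02,0.05,0,0.9],[0,0,0,-0.05,0.11,0,0.9],[0,0,0,-0.08,0.16,0,0.9],[0,0,0,-0.11,0.21,0,0.9],[0,0,0,-0.15,0.26,0,0.9],[0,0,0,-0.18,0.3,0,0.9]],
])

```text
clock: 9.07
eef_pos: [0.4689, -0.1259, 0.1074]
tool_rot: [180.0, -0.0, 72.0]
force: [1.2, 5.0, -0.6]
grip_width: 0.0141
grasp_force: 60.5
```

```bash
python3 st.py -688 3,6,9,12,15,18,21,24,27,30;python3 st.py -718 2,4,6,8|tail -2;python3 st.py -726 2,4,6,8|tail -2
```

```text
t 9.0667 push 3.6147038324593024 rad 3.7010091220588737 Fz -0.5631395611596588 ang 33.7950198283577 cmd 32.0
[[[0,0,-0.0,-0.04,0.04,0.0,0.9],[0,0,-0.0,-0.08,0.09,0.0,0.9],[0,0,-0.0,-0.12,0.13,0.0,0.9],[0,0,-0.0,-0.17,0.16,0.0,0.9],[0,0,-0.0,-0.22,0.2,0.0,0.9],[0,0,-0.0,-0.27,0.23,0.0,0.9],[0,0,-0.0,-0.32,0.26,0.0,0.9],[0,0,-0.0,-0.37,0.29,0.0,0.9],[0,0,-0.0,-0.43,0.31,0.0,0.9],[0,0,-0.0,-0.48,0.34,0.0,0.9]]]
end [0.47394, -0.14418, 0.1067, 71.99]
[[[0,0,-0.0,-0.04,0.01,0.0,0.9],[0,0,-0.0,-0.08,0.02,0.0,0.9],[0,0,-0.0,-0.11,0.03,0.0,0.9],[0,0,-0.0,-0.15,0.04,0.0,0.9]]]
end [0.47358, -0.14881, 0.1067, 71.99]
[[[0,0,-0.0,-0.04,0.01,0.0,0.9],[0,0,-0.0,-0.08,0.01,0.0,0.9],[0,0,-0.0,-0.12,0.02,0.0,0.9],[0,0,-0.0,-0.16,0.02,0.0,0.9]]]
end [0.47275, -0.15365, 0.1067, 71.99]
```

Emit:
carry_out([
  [[0,0,0,-0.04,0.04,0,0.9],[0,0,0,-0.08,0.09,0,0.9],[0,0,0,-0.12,0.13,0,0.9],[0,0,0,-0.17,0.16,0,0.9],[0,0,0,-0.22,0.2,0,0.9],[0,0,0,-0.27,0.23,0,0.9],[0,0,0,-0.32,0.26,0,0.9],[0,0,0,-0.37,0.29,0,0.9],[0,0,0,-0.43,0.31,0,0.9],[0,0,0,-0.48,0.34,0,0.9]],
])

```text
clock: 9.9
eef_pos: [0.4746, -0.143, 0.1074]
tool_rot: [179.9, -0.0, 72.0]
force: [3.4, 4.4, -1.7]
grip_width: 0.0139
grasp_force: 60.4
```

```bash
python3 st.py -718; python3 - <<'E'
from cell import grab_frame
from h import *
f=[grab_frame("top") for _ in range(3)]; g=dict(f[0]); g["frame"]=np.mean([k["frame"] for k in f],0).astype(np.uint8); pickle.dump(g,open("top4.pkl","wb"))
for n in "34":
  g=pickle.load(open(f"top{n}.pkl","rb"))
  for r in (209,210,211): print(g["frame"][r,282:298].astype(int).sum(1).tolist(), (g["frame"][r,282:298,0].astype(int)-g["frame"][r,282:298,2]).tolist())
E
```

```text
t 9.9 push 4.281891381113194 rad 3.5276613903038143 Fz -1.6861931393205085 ang 3.911848424070241 cmd 2.0
[365, 322, 292, 288, 296, 294, 285, 253, 289, 325, 335, 276, 215, 215, 235, 246] [4, -2, -4, -4, -3, -4, -4, -3, 2, 1, 6, 34, 56, 54, 43, 30]
[365, 314, 289, 292, 292, 301, 282, 250, 280, 323, 332, 258, 213, 207, 204, 204] [4, -1, -5, -5, -4, -3, -4, -2, 1, 0, 8, 42, 70, 74, 71, 64]
[357, 305, 284, 290, 295, 299, 280, 239, 273, 305, 296, 210, 170, 192, 209, 207] [2, -3, -4, -5, -5, -5, -4, -1, 1, 2, 11, 36, 58, 66, 73, 72]
[376, 377, 367, 311, 284, 291, 299, 296, 284, 242, 287, 266, 216, 218, 232, 249] [3, 3, 3, -3, -5, -4, -5, -3, -5, -3, 6, 35, 57, 55, 43, 30]
[377, 373, 355, 307, 287, 294, 296, 300, 287, 241, 270, 239, 213, 209, 206, 201] [3, 3, 1, -2, -4, -4, -4, -4, -5, -2, 9, 45, 70, 73, 71, 64]
[369, 365, 347, 305, 288, 296, 296, 303, 283, 248, 244, 197, 176, 194, 211, 217] [2, 2, 0, -3, -4, -5, -5, -4, -5, -1, 12, 39, 58, 67, 72, 72]
```

```bash
for a in -718 -728 -736; do python3 st.py $a 2,4,6,8,10|tail -2; done
```

```text
[[[0,0,-0.0,-0.04,0.01,0.0,0.9],[0,0,-0.0,-0.08,0.02,0.0,0.9],[0,0,-0.0,-0.11,0.03,0.0,0.9],[0,0,-0.0,-0.15,0.04,0.0,0.9],[0,0,-0.0,-0.19,0.05,0.0,0.9]]]
end [0.4735, -0.15004, 0.1067, 71.99]
[[[0,0,-0.0,-0.04,0.01,0.0,0.9],[0,0,-0.0,-0.08,0.01,0.0,0.9],[0,0,-0.0,-0.12,0.01,0.0,0.9],[0,0,-0.0,-0.16,0.02,0.0,0.9],[0,0,-0.0,-0.2,0.02,0.0,0.9]]]
end [0.47224, -0.15597, 0.1067, 71.99]
[[[0,0,-0.0,-0.04,0.0,0.0,0.9],[0,0,-0.0,-0.08,0.0,0.0,0.9],[0,0,-0.0,-0.12,-0.0,-0.0,0.9],[0,0,-0.0,-0.16,-0.01,-0.0,0.9],[0,0,-0.0,-0.2,-0.01,-0.0,0.9]]]
end [0.4704, -0.16033, 0.1067, 71.99]
```

Emit:
carry_out([
  [[0,0,0,-0.04,0.01,0,0.9],[0,0,0,-0.08,0.02,0,0.9],[0,0,0,-0.11,0.03,0,0.9],[0,0,0,-0.15,0.04,0,0.9]],
])

```text
clock: 10.38
eef_pos: [0.4745, -0.1477, 0.1075]
tool_rot: [179.9, -0.0, 72.0]
force: [4.7, 3.8, -3.4]
grip_width: 0.0144
grasp_force: 60.3
```

Emit:
carry_out([
  [[0,0,0,-0.04,0.01,0,0.9],[0,0,0,-0.08,0.01,0,0.9],[0,0,0,-0.12,0.02,0,0.9],[0,0,0,-0.16,0.02,0,0.9]],
])

```text
clock: 10.72
eef_pos: [0.4737, -0.1527, 0.1075]
tool_rot: [179.9, 0.0, 72.0]
force: [6.0, 2.5, -4.6]
grip_width: 0.0141
grasp_force: 60.2
```

```bash
python3 st.py -734 2,4,5,6; for a in -740 -744 -748 -752 -756; do python3 st.py $a 2,3,4|tail -2; done
```

```text
t 10.7167 push 3.891338768848976 rad 5.220813379760558 Fz -4.60812349138507 ang -12.321393417892784 cmd -14.0
[[[0,0,-0.0,-0.04,0.0,0.0,0.9],[0,0,-0.0,-0.08,0.0,0.0,0.9],[0,0,-0.0,-0.1,0.0,0.0,0.9],[0,0,-0.0,-0.12,0.0,0.0,0.9]]]
end [0.47173, -0.15699, 0.1067, 71.99]
[[[0,0,-0.0,-0.04,-0.0,-0.0,0.9],[0,0,-0.0,-0.06,-0.0,-0.0,0.9],[0,0,-0.0,-0.08,-0.01,-0.0,0.9]]]
end [0.47078, -0.15916, 0.1067, 71.99]
[[[0,0,-0.0,-0.04,-0.0,-0.0,0.9],[0,0,-0.0,-0.06,-0.01,-0.0,0.9],[0,0,-0.0,-0.08,-0.01,-0.0,0.9]]]
end [0.46989, -0.16136, 0.1067, 71.99]
[[[0,0,-0.0,-0.04,-0.01,-0.0,0.9],[0,0,-0.0,-0.06,-0.01,-0.0,0.9],[0,0,-0.0,-0.08,-0.02,-0.0,0.9]]]
end [0.46856, -0.1634, 0.1067, 71.99]
[[[0,0,-0.0,-0.04,-0.01,-0.0,0.9],[0,0,-0.0,-0.06,-0.02,-0.0,0.9],[0,0,-0.0,-0.08,-0.02,-0.0,0.9]]]
end [0.46738, -0.16546, 0.1067, 71.99]
[[[0,0,-0.0,-0.04,-0.01,-0.0,0.9],[0,0,-0.0,-0.06,-0.02,-0.0,0.9],[0,0,-0.0,-0.07,-0.03,-0.0,0.9]]]
end [0.46586, -0.16705, 0.1067, 71.99]
```

Emit:
carry_out([
  [[0,0,0,-0.04,0,0,0.9],[0,0,0,-0.08,0,0,0.9],[0,0,0,-0.1,0,0,0.9],[0,0,0,-0.12,0,0,0.9]],
])

```text
clock: 11.05
eef_pos: [0.4726, -0.1564, 0.1075]
tool_rot: [179.9, 0.0, 72.0]
force: [6.1, 1.4, -4.5]
grip_width: 0.0145
grasp_force: 60.2
```

Emit:
carry_out([
  [[0,0,0,-0.02,0,0,0.9],[0,0,0,-0.05,0,0,0.9],[0,0,0,-0.08,-0.01,0,0.9]],
])

```text
clock: 11.3
eef_pos: [0.4716, -0.1587, 0.1075]
tool_rot: [179.8, 0.0, 72.0]
force: [7.8, 0.4, -6.8]
grip_width: 0.0137
grasp_force: 60.1
```

Emit:
carry_out([
  [[0,0,0,-0.02,0,0,0.9],[0,0,0,-0.05,0,0,0.9],[0,0,0,-0.08,-0.01,0,0.9]],
])

```text
clock: 11.55
eef_pos: [0.4705, -0.161, 0.1075]
tool_rot: [179.9, 0.0, 72.0]
force: [6.4, 1.2, -5.7]
grip_width: 0.0141
grasp_force: 60.2
```

Emit:
carry_out([
  [[0,0,0,-0.02,0,0,0.9],[0,0,0,-0.05,-0.01,0,0.9],[0,0,0,-0.08,-0.02,0,0.9]],
])

```text
clock: 11.8
eef_pos: [0.4692, -0.1632, 0.1075]
tool_rot: [179.8, 0.0, 72.0]
force: [5.1, 0.2, -4.8]
grip_width: 0.014
grasp_force: 60.2
```

Emit:
carry_out([
  [[0,0,0,-0.02,0,0,0.9],[0,0,0,-0.05,-0.01,0,0.9],[0,0,0,-0.08,-0.02,0,0.9]],
])

```text
clock: 12.05
eef_pos: [0.4677, -0.1653, 0.1074]
tool_rot: [179.9, 0.0, 72.0]
force: [5.3, 0.5, -5.1]
grip_width: 0.0137
grasp_force: 60.2
```

```bash
python3 st.py -756 1.5,3,4; for a in -760 -764 -768 -772 -776 -780; do python3 st.py $a 1.5,3,4|tail -2; done; python3 - <<'E'
from cell import grab_frame
from h import *
f=[grab_frame("top") for _ in range(3)]; g=dict(f[0]); g["frame"]=np.mean([k["frame"] for k in f],0).astype(np.uint8); pickle.dump(g,open("top5.pkl","wb"))
for r in (209,210,211): print(g["frame"][r,282:298].astype(int).sum(1).tolist(), (g["frame"][r,282:298,0].astype(int)-g["frame"][r,282:298,2]).tolist())
E
```

```text
t 12.05 push 3.5227525926044043 rad 3.9765035158986772 Fz -5.124131663580606 ang -35.64911766579708 cmd -36.0
[[[0,0,-0.0,-0.03,-0.01,-0.0,0.9],[0,0,-0.0,-0.06,-0.02,-0.0,0.9],[0,0,-0.0,-0.07,-0.03,-0.0,0.9]]]
end [0.46586, -0.16705, 0.1067, 71.99]
[[[0,0,-0.0,-0.03,-0.01,-0.0,0.9],[0,0,-0.0,-0.05,-0.02,-0.0,0.9],[0,0,-0.0,-0.07,-0.03,-0.0,0.9]]]
end [0.46439, -0.16892, 0.1067, 71.99]
[[[0,0,-0.0,-0.03,-0.01,-0.0,0.9],[0,0,-0.0,-0.05,-0.03,-0.0,0.9],[0,0,-0.0,-0.07,-0.04,-0.0,0.9]]]
end [0.46252, -0.17059, 0.1067, 71.99]
[[[0,0,-0.0,-0.03,-0.02,-0.0,0.9],[0,0,-0.0,-0.05,-0.03,-0.0,0.9],[0,0,-0.0,-0.07,-0.04,-0.0,0.9]]]
end [0.46081, -0.17224, 0.1067, 71.99]
[[[0,0,-0.0,-0.02,-0.02,-0.0,0.9],[0,0,-0.0,-0.05,-0.03,-0.0,0.9],[0,0,-0.0,-0.06,-0.05,-0.0,0.9]]]
end [0.4588, -0.17339, 0.1067, 71.99]
[[[0,0,-0.0,-0.02,-0.02,-0.0,0.9],[0,0,-0.0,-0.05,-0.04,-0.0,0.9],[0,0,-0.0,-0.06,-0.05,-0.0,0.9]]]
end [0.45688, -0.17478, 0.1067, 71.99]
[[[0,0,-0.0,-0.02,-0.02,-0.0,0.9],[0,0,-0.0,-0.04,-0.04,-0.0,0.9],[0,0,-0.0,-0.06,-0.05,-0.0,0.9]]]
end [0.45487, -0.17604, 0.1067, 71.99]
[377, 378, 379, 376, 332, 297, 288, 296, 303, 296, 259, 208, 194, 224, 237, 251] [4, 2, 3, 3, 0, -4, -4, -5, -4, -6, 1, 33, 60, 55, 44, 30]
[376, 373, 379, 379, 325, 294, 294, 298, 299, 295, 243, 209, 216, 211, 203, 206] [3, 3, 3, 3, -2, -4, -4, -5, -4, -6, 3, 46, 72, 74, 71, 64]
[370, 369, 376, 368, 315, 288, 294, 301, 304, 287, 207, 170, 176, 195, 213, 212] [3, 2, 3, 2, -1, -4, -6, -4, -5, -6, 6, 40, 61, 68, 73, 73]
```

Emit:
carry_out([
  [[0,0,0,-0.03,-0.01,0,0.9],[0,0,0,-0.06,-0.02,0,0.9],[0,0,0,-0.07,-0.03,0,0.9]],
])

```text
clock: 12.45
eef_pos: [0.4661, -0.1672, 0.1075]
tool_rot: [179.9, 0.1, 72.0]
force: [6.8, 0.3, -5.9]
grip_width: 0.0138
grasp_force: 60.1
```

Emit:
carry_out([
  [[0,0,0,-0.03,-0.01,0,0.9],[0,0,0,-0.05,-0.02,0,0.9],[0,0,0,-0.07,-0.03,0,0.9]],
])

```text
clock: 12.7
eef_pos: [0.4647, -0.1688, 0.1075]
tool_rot: [179.9, 0.0, 72.0]
force: [6.3, 0.3, -4.8]
grip_width: 0.014
grasp_force: 60.2
```

Emit:
carry_out([
  [[0,0,0,-0.03,-0.01,0,0.9],[0,0,0,-0.05,-0.03,0,0.9],[0,0,0,-0.07,-0.04,0,0.9]],
])

```text
clock: 12.95
eef_pos: [0.463, -0.1703, 0.1075]
tool_rot: [179.8, 0.0, 72.0]
force: [6.4, 0.7, -5.7]
grip_width: 0.0142
grasp_force: 60.1
```

Emit:
carry_out([
  [[0,0,0,-0.03,-0.02,0,0.9],[0,0,0,-0.05,-0.03,0,0.9],[0,0,0,-0.05,-0.03,0,0.9]],
])

```text
clock: 13.2
eef_pos: [0.4618, -0.1713, 0.1075]
tool_rot: [179.8, 0.0, 72.0]
force: [7.1, 1.1, -6.7]
grip_width: 0.0141
grasp_force: 60.1
```

Emit:
carry_out([
  [[0,0,0,-0.03,-0.02,0,0.9],[0,0,0,-0.05,-0.03,0,0.9],[0,0,0,-0.05,-0.03,0,0.9]],
])

```text
clock: 13.45
eef_pos: [0.4607, -0.1722, 0.1075]
tool_rot: [179.8, 0.0, 72.0]
force: [7.5, 2.1, -6.2]
grip_width: 0.0141
grasp_force: 60.0
```

```bash
python3 st.py -774; for a in -774 -777 -780 -783 -786 -789 ; do python3 st.py $a 1.5,3,3|tail -2|head -1; done; python3 - <<'E'
from cell import grab_frame
from h import *
f=[grab_frame("top") for _ in range(3)]; g=dict(f[0]); g["frame"]=np.mean([k["frame"] for k in f],0).astype(np.uint8); pickle.dump(g,open("top6.pkl","wb"))
for r in (209,210,211): print(g["frame"][r,282:298].astype(int).sum(1).tolist())
E
```

```text
t 13.45 push 7.311440670958971 rad 2.7331109699787555 Fz -6.195581747247796 ang -52.16462234622093 cmd -54.0
[[[0,0,-0.0,-0.02,-0.02,-0.0,0.9],[0,0,-0.0,-0.05,-0.04,-0.0,0.9],[0,0,-0.0,-0.05,-0.04,-0.0,0.9]]]
[[[0,0,-0.0,-0.02,-0.02,-0.0,0.9],[0,0,-0.0,-0.05,-0.04,-0.0,0.9],[0,0,-0.0,-0.05,-0.04,-0.0,0.9]]]
[[[0,0,-0.0,-0.02,-0.02,-0.0,0.9],[0,0,-0.0,-0.04,-0.04,-0.0,0.9],[0,0,-0.0,-0.04,-0.04,-0.0,0.9]]]
[[[0,0,-0.0,-0.02,-0.02,-0.0,0.9],[0,0,-0.0,-0.04,-0.04,-0.0,0.9],[0,0,-0.0,-0.04,-0.04,-0.0,0.9]]]
[[[0,0,-0.0,-0.02,-0.02,-0.0,0.9],[0,0,-0.0,-0.04,-0.05,-0.0,0.9],[0,0,-0.0,-0.04,-0.05,-0.0,0.9]]]
[[[0,0,-0.0,-0.02,-0.02,-0.0,0.9],[0,0,-0.0,-0.04,-0.05,-0.0,0.9],[0,0,-0.0,-0.04,-0.05,-0.0,0.9]]]
[379, 381, 376, 387, 374, 314, 287, 294, 297, 302, 299, 254, 213, 220, 235, 251]
[375, 377, 378, 384, 366, 309, 288, 298, 299, 302, 298, 247, 220, 214, 207, 203]
[373, 369, 375, 376, 350, 303, 289, 297, 302, 302, 283, 210, 179, 192, 216, 213]
```

Push is now 7.3 N and rising steadily, which means the lug is on the screw. Two more small steps should settle it firmly, at about 5–6 N above the running push.

Emit:
carry_out([
  [[0,0,0,-0.02,-0.02,0,0.9],[0,0,0,-0.05,-0.04,0,0.9],[0,0,0,-0.05,-0.04,0,0.9]],
])

```text
clock: 13.85
eef_pos: [0.4594, -0.1731, 0.1075]
tool_rot: [179.8, -0.0, 72.0]
force: [8.8, 2.6, -7.9]
grip_width: 0.0141
grasp_force: 59.9
```

```bash
python3 st.py -777
```

```text
t 13.85 push 8.741585204808862 rad 2.626400510445897 Fz -7.892521985648347 ang -54.821014047527115 cmd -57.0
```

Emit:
carry_out([
  [[0,0,0,-0.02,-0.02,0,0.9],[0,0,0,-0.03,-0.03,0,0.9],[0,0,0,-0.03,-0.03,0,0.9],[0,0,0,-0.03,-0.03,0,0.9]],
])

```text
clock: 14.18
eef_pos: [0.4586, -0.1736, 0.1075]
tool_rot: [179.8, 0.0, 72.0]
force: [10.6, 2.1, -8.1]
grip_width: 0.0142
grasp_force: 59.8
```

```bash
python3 st.py -779
```

```text
t 14.1833 push 10.162473352206957 rad 3.6003037395240574 Fz -8.142093670689174 ang -56.46821451516765 cmd -59.0
```

Emit:
carry_out([
  [[0,0,0,0,0,0,0.6],[0,0,0,0,0,0,0.4],[0,0,0,0,0,0,0.4],[0,0,0,0,0,0,0.4],[0,0,0,0,0,0,0.4],[0,0,0,0,0,-0.8,0.4],[0,0,0,0,0,-1.6,0.4],[0,0,0,0,0,-2.5,0.4],[0,0,0,0,0,-3.5,0.4],[0,0,0,0,0,-3.5,0.4]],
])

```text
clock: 15.02
eef_pos: [0.4589, -0.1751, 0.2178]
tool_rot: [179.6, -0.1, 71.9]
force: [1.5, -0.7, 0.2]
grip_width: 0.0511
grasp_force: 0.0
```

```bash
python3 - <<'E'
from h import *; from cell import arm,grab_frame
s=arm.read_state(); print(s["eef_pos"],s["tool_rot"],s["force"],s["joints"])
f=grab_frame("top"); pickle.dump(f,open("top7.pkl","wb")); g=pickle.load(open("top6.pkl","rb"))
for k in(f,g):
  for r in (210,211): print(k["frame"][r,282:298].astype(int).sum(1).tolist())
m=(f["frame"].max(2)<45).astype(np.uint8)
print(blobs(f,(180,200,240,290),m)); print(np.argwhere(m[222:240,190:215]).min(0)+[222,190])
for r in range(220,240): print(r,"".join("#" if v else "." for v in m[r,192:216]))
E
```

```text
[ 0.45887907 -0.17508468  0.2177877 ] [ 1.79550124e+02 -7.77775964e-02  7.19388658e+01] [ 1.45595939 -0.65674336  0.179744  ] [-21.02796206   5.63862591  41.3928441  102.03399051  -3.98760921
  73.32058541   3.28239143]
[379, 380, 381, 389, 362, 311, 292, 297, 297, 302, 303, 249, 225, 211, 213, 214]
[373, 373, 382, 378, 347, 305, 288, 296, 304, 309, 290, 214, 186, 193, 217, 217]
[375, 377, 378, 384, 366, 309, 288, 298, 299, 302, 298, 247, 220, 214, 207, 203]
[373, 369, 375, 376, 350, 303, 289, 297, 302, 302, 283, 210, 179, 192, 216, 213]
[([206, 214, 4, 4, 11], [207.2, 215.5]), ([196, 223, 21, 54, 444], [207.3, 246.2])]
[223 196]
220 ........................
221 ........................
222 ........................
223 .....#####..............
224 ....########............
225 ....#########...........
226 ....##########..........
227 ....###########.........
228 .....##########.........
229 ......#########.........
230 .......########.........
231 ........#######.........
232 .........######.........
233 .........#########......
234 .........##########.....
235 .........###########....
236 ..........##########....
237 ..........##########....
238 ..........##########....
239 ..........###########...
```

Fingers are released, and the lug and wheel stayed put (the lug edge profile is unchanged). Knob top centre is at (200,227), which gives about (0.577, 0.2315). The pivot at (0.5194, 0.2236) matches unit y=160 mm.

```bash
python3 - <<'E'
from plan import *
s=(.4589,-.1751,.2178,71.94); g=(.5775,.2310,.2178,97.8)
W=[tuple(np.array(s)+(np.array(g)-s)*k/13)+(.4,) for k in range(1,14)]
e=rows(s,W[:12])
e=rows(e,[W[12]]*3+[(*g[:2],z,g[3],.4) for z in(.19,.16,.13,.10,.08,.067,.067,.067)])
def arc(th0,ths,e):
    P=np.array([.5194,.2236]); c=e[:2]-.0595*np.array([np.cos(np.radians(th0)),np.sin(np.radians(th0))])
    return rows(e,[(c[0]+.0595*np.cos(np.radians(t)),c[1]+.0595*np.sin(np.radians(t)),e[2],e[3]+t-th0,.9) for t in ths])
th0=7.8
e=arc(th0,np.linspace(th0,48,13)[1:],e)
e=arc(48,list(np.linspace(48,72,9)[1:])+[72,72],e)
E
```

```text
[[[0,0,-0.4,1.08,-0.03,-0.0,0.4],[0,0,-0.8,2.17,-0.07,-0.0,0.4],[0,0,-1.19,3.25,-0.1,-0.0,0.4],[0,0,-1.59,4.34,-0.13,-0.0,0.4],[0,0,-1.99,5.42,-0.17,-0.0,0.4],[0,0,-2.39,6.51,-0.2,-0.0,0.4],[0,0,-2.78,7.59,-0.24,-0.0,0.4],[0,0,-3.18,8.67,-0.27,-0.0,0.4],[0,0,-3.58,9.76,-0.3,-0.0,0.4],[0,0,-3.98,10.84,-0.34,-0.0,0.4],[0,0,-4.38,11.93,-0.37,-0.0,0.4],[0,0,-4.77,13.01,-0.4,-0.0,0.4]]]
end [0.56849, 0.19969, 0.2178, 95.79]
[[[0,0,-0.4,1.01,0.4,0.0,0.4],[0,0,-0.4,1.01,0.4,0.0,0.4],[0,0,-0.4,1.01,0.4,0.0,0.4],[0,0,-0.4,1.01,0.4,0.93,0.4],[0,0,-0.4,1.01,0.4,1.93,0.4],[0,0,-0.4,1.01,0.4,2.93,0.4],[0,0,-0.4,1.01,0.4,3.93,0.4],[0,0,-0.4,1.01,0.4,4.59,0.4],[0,0,-0.4,1.01,0.4,5.03,0.4],[0,0,-0.4,1.01,0.4,5.03,0.4],[0,0,-0.4,1.01,0.4,5.03,0.4]]]
end [0.57737, 0.23105, 0.0669, 97.79]
[[[0,0,-0.67,0.12,-0.0,-0.0,0.9],[0,0,-1.34,0.23,-0.01,-0.0,0.9],[0,0,-2.01,0.35,-0.03,-0.0,0.9],[0,0,-2.68,0.46,-0.05,-0.0,0.9],[0,0,-3.35,0.57,-0.08,-0.0,0.9],[0,0,-4.02,0.68,-0.12,-0.0,0.9],[0,0,-4.69,0.79,-0.16,-0.0,0.9],[0,0,-5.36,0.89,-0.21,-0.0,0.9],[0,0,-6.03,1.0,-0.27,-0.0,0.9],[0,0,-6.7,1.09,-0.33,-0.0,0.9],[0,0,-7.37,1.19,-0.4,-0.0,0.9],[0,0,-8.04,1.28,-0.47,-0.0,0.9]]]
end [0.5582, 0.26718, 0.0669, 137.99]
[[[0,0,-0.6,0.1,-0.0,-0.0,0.9],[0,0,-1.2,0.21,-0.01,-0.0,0.9],[0,0,-1.8,0.31,-0.02,-0.0,0.9],[0,0,-2.4,0.41,-0.04,-0.0,0.9],[0,0,-3.0,0.51,-0.07,-0.0,0.9],[0,0,-3.6,0.61,-0.1,-0.0,0.9],[0,0,-4.2,0.71,-0.13,-0.0,0.9],[0,0,-4.8,0.81,-0.17,-0.0,0.9],[0,0,-4.8,0.81,-0.17,-0.0,0.9],[0,0,-4.8,0.81,-0.17,-0.0,0.9]]]
end [0.53673, 0.27966, 0.0669, 161.99]
```

Emit:
carry_out([
  [[0,0,-0.4,1.08,-0.03,0,0.4],[0,0,-0.8,2.17,-0.07,0,0.4],[0,0,-1.19,3.25,-0.1,0,0.4],[0,0,-1.59,4.34,-0.13,0,0.4],[0,0,-1.99,5.42,-0.17,0,0.4],[0,0,-2.39,6.51,-0.2,0,0.4],[0,0,-2.78,7.59,-0.24,0,0.4],[0,0,-3.18,8.67,-0.27,0,0.4],[0,0,-3.58,9.76,-0.3,0,0.4],[0,0,-3.98,10.84,-0.34,0,0.4],[0,0,-4.38,11.93,-0.37,0,0.4],[0,0,-4.77,13.01,-0.4,0,0.4]],
])

```text
clock: 16.07
eef_pos: [0.5656, 0.2026, 0.211]
tool_rot: [-179.9, 0.0, 95.9]
force: [1.1, -0.1, 0.4]
grip_width: 0.0509
grasp_force: 0.0
```

Emit:
carry_out([
  [[0,0,-0.4,1.01,0.4,0,0.4],[0,0,-0.4,1.01,0.4,0,0.4],[0,0,-0.4,1.01,0.4,0,0.4],[0,0,-0.4,1.01,0.4,0,0.4]],
])

```text
clock: 16.4
eef_pos: [0.5744, 0.2318, 0.2111]
tool_rot: [-179.9, 0.1, 97.8]
force: [-0.2, -0.5, 0.3]
grip_width: 0.0512
grasp_force: 0.0
```

```bash
python3 - <<'E'
from cell import arm, grab_frame
import cv2,pickle
s=arm.read_state(); f=grab_frame("wrist"); cv2.imwrite("pics/w2.png",f["frame"][:,:,::-1]); f["pos"]=s["eef_pos"];f["rot"]=s["tool_rot"]; pickle.dump(f,open("w2.pkl","wb")); print(s["eef_pos"],s["tool_rot"],s["joints"])
E
```

```text
[0.57438604 0.23175237 0.21111339] [-1.79896902e+02  8.38352491e-02  9.78051915e+01] [-42.00874556  22.79364652  23.40008594  82.02823563  -9.01851449
  77.15719752 -10.41537963]
```

View pics/w2.png

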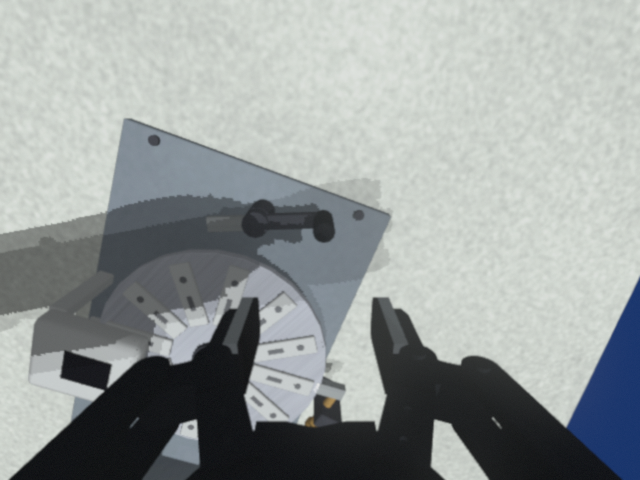

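The wrist view shows the knob at about (323,226), the pivot cap at about (258,213), and the fingers straddling around it. I'll refine the knob position by crossing this view with the top camera.

```bash
python3 - <<'E'
from h import *
np.set_printoptions(precision=4,suppress=True)
f=pickle.load(open("w2.pkl","rb")); Tt=np.eye(4);Tt[:3,3]=f["pos"];Tt[:3,:3]=R.from_euler("xyz",f["rot"],degrees=True).as_matrix()
T=Tt@np.array(f["T_tool_cam"]); print(T[:3,3])
m=(f["frame"].max(2)<30).astype(np.uint8)
for r in range(198,246,2): print(r,"".join("#" if v else "." for v in m[r,240:340]))
t=pickle.load(open("top7.pkl","rb"))
for p,q in(((323,230),(200,227)),): print(cross(ray(f,p,T),ray(t,q)), plane(f,p,.093,T),plane(t,q,.093))
E
```

```text
[0.5631 0.3163 0.3534]
198 ....................................................................................................
200 ....................................................................................................
202 ....................................................................................................
204 ....................................................................................................
206 ....................................................................................................
208 ....................................................................................................
210 ....................................................................................................
212 ....................................................................................................
214 ....................................................................................................
216 ....................................................................................................
218 .......................
[... 857 characters left out ...]
............................................................
236 ....................................................................................................
238 ....................................................................................................
240 ....................................................................................................
242 ....................................................................................................
244 ....................................................................................................
(array([0.58  , 0.2337, 0.0826]), np.float64(0.0021079008040579936)) [0.5803 0.2367 0.093 ] [0.5772 0.2315 0.093 ]
```

Emit:
carry_out([
  [[0,0,0,0.02,0.14,0.9,0.4],[0,0,0,0.02,0.14,1.8,0.4],[0,0,0,0.02,0.14,2.7,0.4],[0,0,0,0.02,0.14,3.5,0.4],[0,0,0,0.02,0.14,4.2,0.4],[0,0,0,0.02,0.14,4.75,0.4],[0,0,0,0.02,0.14,4.75,0.4],[0,0,0,0.02,0.14,4.75,0.4]],
])

```text
clock: 17.12
eef_pos: [0.5783, 0.2321, 0.0696]
tool_rot: [-179.9, 0.1, 97.7]
force: [0.0, 0.9, 0.1]
grip_width: 0.0514
grasp_force: 0.0
```

Emit:
carry_out([
  [[0,0,0,0,0,0,0.6],[0,0,0,0,0,0,0.9],[0,0,0,0,0,0,0.9],[0,0,0,0,0,0,0.9],[0,0,0,0,0,0,0.9],[0,0,0,0,0,0,0.9]],
])

```text
clock: 17.62
eef_pos: [0.5809, 0.234, 0.0719]
tool_rot: [179.7, -0.0, 97.8]
force: [5.0, 0.5, 2.7]
grip_width: 0.0156
grasp_force: 58.5
```

Emit:
carry_out([
  [[0,0,-0.67,0.12,0,0,0.9],[0,0,-1.34,0.23,-0.01,0,0.9],[0,0,-2.01,0.35,-0.03,0,0.9],[0,0,-2.68,0.46,-0.05,0,0.9],[0,0,-3.35,0.57,-0.08,0,0.9],[0,0,-4.02,0.68,-0.12,0,0.9],[0,0,-4.69,0.79,-0.16,0,0.9],[0,0,-5.36,0.89,-0.21,0,0.9],[0,0,-6.03,1.0,-0.27,0,0.9],[0,0,-6.7,1.09,-0.33,0,0.9],[0,0,-7.37,1.19,-0.4,0,0.9],[0,0,-8.04,1.28,-0.47,0,0.9]],
])

```text
clock: 18.62
eef_pos: [0.5601, 0.2693, 0.0718]
tool_rot: [179.9, 0.1, 138.1]
force: [-3.5, -4.0, 9.9]
grip_width: 0.0158
grasp_force: 59.1
```

Emit:
carry_out([
  [[0,0,-0.6,0.1,0,0,0.9],[0,0,-1.2,0.21,-0.01,0,0.9],[0,0,-1.8,0.31,-0.02,0,0.9],[0,0,-2.4,0.41,-0.04,0,0.9],[0,0,-3.0,0.51,-0.07,0,0.9],[0,0,-3.6,0.61,-0.1,0,0.9],[0,0,-4.2,0.71,-0.13,0,0.9],[0,0,-4.8,0.81,-0.17,0,0.9],[0,0,-4.8,0.81,-0.17,0,0.9]],
])

```text
clock: 19.37
eef_pos: [0.538, 0.2808, 0.0717]
tool_rot: [-179.9, 0.0, 162.2]
force: [-4.1, -6.5, 12.0]
grip_width: 0.0161
grasp_force: 59.5
```

```bash
python3 - <<'E'
from cell import arm; import numpy as np
s=arm.read_state(); p=s["eef_pos"][:2]-[.5194,.2236]; a=np.arctan2(p[1],p[0]); F=s["force"]; print(np.degrees(a),np.hypot(*p),"tang",-F[0]*np.sin(a)+F[1]*np.cos(a),F,s["joints"])
E
```

```text
71.96598083006062 0.06016626476442699 tang 1.865546536760531 [-4.06377457 -6.45576573 11.98148862] [-36.32328793  26.79272963   7.5229577   93.12312221  -3.81240597
  60.36336949  44.44402867]
```

Emit:
carry_out([
  [[0,0,-0.3,0.06,0,0,0.9],[0,0,-0.6,0.12,-0.01,0,0.9],[0,0,-0.6,0.12,-0.01,0,0.9],[0,0,-0.6,0.12,-0.01,0,0.9]],
])

```text
clock: 19.7
eef_pos: [0.5373, 0.2808, 0.0718]
tool_rot: [-180.0, 0.3, 164.9]
force: [5.5, -5.3, 5.4]
grip_width: 0.0157
grasp_force: 58.8
```

```bash
python3 - <<'E'
from cell import arm; import numpy as np
s=arm.read_state(); p=s["eef_pos"][:2]-[.5194,.2236]; a=np.arctan2(p[1],p[0]); F=s["force"]; print(np.degrees(a),np.hypot(*p),"tang",-F[0]*np.sin(a)+F[1]*np.cos(a),F)
E
```

```text
72.58808490195902 0.059983876249787405 tang -6.831608551238631 [ 5.50604802 -5.27289827  5.41754013]
```

The end stop is felt: a 3.6 mm command gave only 0.6° of motion, and the push changed by about 9 N. I'll release and rise.

Emit:
carry_out([
  [[0,0,0,0,0,0,0.6],[0,0,0,0,0,0,0.4],[0,0,0,0,0,0,0.4],[0,0,0,0,0,0,0.4],[0,0,0,0,0,0,0.4],[0,0,0,0,0,-0.8,0.4],[0,0,0,0,0,-1.8,0.4],[0,0,0,0,0,-2.8,0.4],[0,0,0,0,0,-3.8,0.4],[0,0,0,0,0,-4.5,0.4],[0,0,0,0,0,-4.5,0.4],[0,0,0,0,0,-4.5,0.4]],
])

```text
clock: 20.7
eef_pos: [0.5351, 0.2837, 0.2064]
tool_rot: [179.9, 0.1, 165.1]
force: [-1.3, -1.0, -0.5]
grip_width: 0.0513
grasp_force: 0.0
```

```bash
python3 - <<'E'
from h import *; from cell import grab_frame
f=grab_frame("scene"); cv2.imwrite("pics/s2.png",cv2.resize(f["frame"][160:400,220:540],(800,600),interpolation=2)[:,:,::-1])
E
```

```text
(no output)
```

View pics/s2.png

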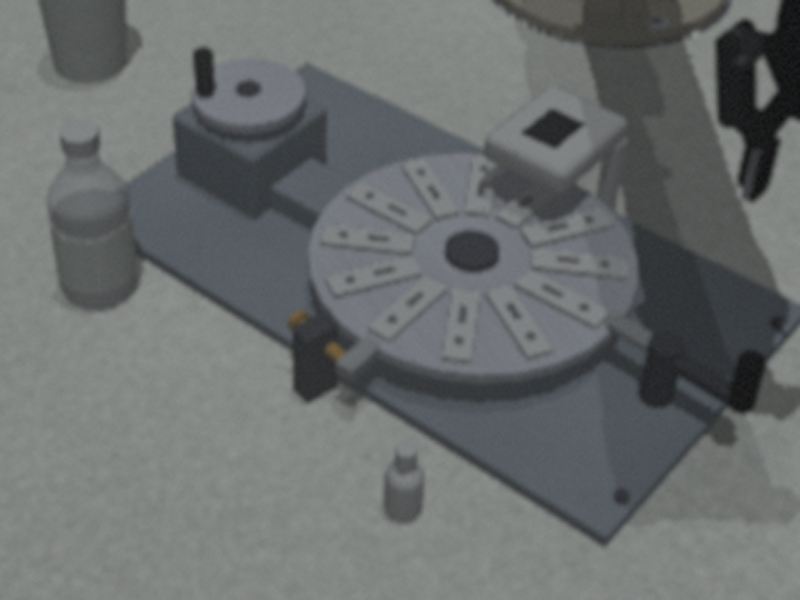

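The lug at (357,357) rests on the screw tip at (337,350). The clamp knob is swung over at (747,380) with its jaw on the rim at (625,328). The gripper is clear and the bottles and cup have not moved.

```bash
python3 -c "
from cell import arm
print(arm.job_done())"
```

```text
the job is handed in; nothing more can be done
None
```

I wound the lug onto the stop screw (about 6 N above the running push), swung the clamp lever to its end stop, cleared the gripper with the bottles and cup untouched, and handed the job in at about 21 s; no verdict came back.

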